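# Latch the gate of the thread-spool crate

### The job

On the leatherworker's bench stand two crates whose front gates are ajar. Shut the gate of the crate that holds the two thread spools and latch it: by its ball knob, lift the latch bar clear over the striker lip on the gate post, bring the gate in, and let the bar drop fully home into the catch behind the lip. Leave the gate and latch of the other crate, which holds two dark wooden blocks, as they are.

Things in the scene. Friction and masses are not known exactly. Their poses are not given: they have to be found in the camera images.
- spool_knob (a point): Centre of the brass ball knob, 26 mm across, on the latch bar of the crate holding two thread spools: the one to use. It is 30 mm above the bar's top on an 8 mm stem, 162 mm above the bench with the bar down. Pinch it from above in any direction; it turns between the fingers. The bar (dark steel, 10 mm thick, 16 high, 197 long, 0.2 kg) lies along the gate's top, its nose 45 mm past the gate's end.
- spool_pin (a point): Pivot of that bar: a level pin across the gate, 124 mm above the bench, 60 mm from the gate's upright hinge axis. With the bar down the ball is 110 mm beyond the pin along the bar (170 mm from the hinge axis) and 38 mm higher. The bar turns up to 0.9 rad about the pin and falls back level by its weight. Axes are the gate's: z up, y towards the hinge.
- spool_catch (a point): Middle of the slot floor of the catch on the post at the gate's free end, 115 mm up. Axes: z up, x square to the shut gate, into the crate, y along it to its hinge. Slot 30 mm wide in x, 26 long: in front (-x) the striker lip, 12 thick, 22 high, upright, no ramp; behind a stop 42 high. Gate hinge axis at x +8, y +215 mm from here; ball with gate shut and bar home at x +8, y +45, z +47.
- spool_gate (a joint): Angle (rad) of that gate about its upright hinge at the +y end: 0 shut (stop), growing as the free end swings out towards the robot (-x), to 1.2; starts 0.3 to 0.6. Two wooden rails, 200 mm long, 106 high, 16 thick, 0.5 kg; slight friction (0.05 N m), stays where left. The bar meets the lip from outside at about 0.2 unless lifted and fits the slot from 0 to 0.085.
- block_knob (a point): Centre of the like ball knob on the other crate, the one holding two dark wooden blocks; same build. To be left alone.

How it is judged:
By the outcome, as a careful person would: the job done as asked, in the order asked, and still so for the second after the job is handed in, with the robot touching nothing.
It also fails if it takes over 32 s, if anything falls off the work surface, if the arm or the gripper's body presses on something with over 40 N, if the wrist force passes 120 N, or if a joint passes its speed limit or range.

### The arm

A 6-joint arm with a two-finger parallel gripper is mounted at the origin on the work surface. World frame = base frame: x ahead of the robot, y to its left, z up, the work surface at z = 0. Lengths are in m, angles in rad, forces in N, time in s.
With the tool pointing down it reaches from about 0.4 to 0.925 m from the base axis. Payload 12.5 kg.
Tool frame: the origin (TCP) lies on the front face of the gripper's body, between the roots of the fingers; the fingertips stand 78 mm ahead of it and the grasp point (between the pads) lies 59 mm ahead of it; y points along the fingers, z is the direction in which the jaws open and shut, and the axes are right-handed (so a half turn about y gives the same grasp; the last joint's range is limited). The gripper opens to 95 mm and grips with 3 to 60 N. Pads are 20 mm wide; open, the fingers measure 119 mm over their backs; the gripper's body (75 mm by 180 mm) begins 59 mm behind the grasp point.
Start: joints at [1.036, 0.491, 1.559, -0, 1.092, -0.106], TCP at [0.26, 0.568, 0.292] pointing down, gripper open.
Joint ranges: [-3.1, 3.1], [-0.84, 2.19], [0.05, 2.79], [-1.13, 4.28], [0.06, 2.93], [-2.69, 2.69]. Speed limits (rad/s): [2.22, 2.22, 2.79, 3.14, 3.14, 3.14].

### API

Orientations are given as a unit quaternion [x, y, z, w].
In Python, from workcell import arm, viewer gives the robot as it stands. The module is installed in compiled form; this text tells all that it offers.
- The arm moves only by the tool servo_tool, never from a script. Its argument "series" is a list of rows, each an object of numbers: "tx", "ty", "tz": the shift along the tool's x, y, z normalised to -1 to 1, where 1 is 1000 mm; "rx", "ry", "rz": the turn, a rotation vector about the tool's x, y, z normalised to -1 to 1, where 1 is 2 rad. A call has 1 to 5 rows; each row is the pose to reach, as a shift and turn from the pose commanded when the call began, along the tool's axes at that moment; what a row does not reach only later rows make up. A row lasts 1/12 s, in which the tool goes at most 41.7 mm and 7.16 degrees, less where a joint would pass 70% of its speed; a pose out of reach is approached as far as the arm can. A call with a number of a shift or a turn outside -1 to 1 is refused whole. A call with a gripper value outside its range is refused whole. "grip" is the opening in per cent of the stroke, from 0 (shut) to 100 (fully open), set as the call begins (left out, the last holds). The fingers move at their own pace and stop on an object; "grip_force" is the grip in N (left out, the last holds). Time passes only in rows, so rows that repeat a pose let the fingers close. It gives the time, the measured TCP pose, the force and the opening at its end, in the units of the state.
- arm.state(): the state, without advancing time (a new reading comes with each control period).
- viewer.grab_frame(name): name is "scene" or "top" or "wrist"; returns a dict with "image" (384x512x3 uint8, blue, green, red), "camera_matrix" (3x3 intrinsics, pixels), "R" (3x3) and "t" (3): a world point X has camera coordinates R X + t; the wrist camera has in their place "hand_eye" (4x4, takes a point from camera to tool coordinates, whose origin is the TCP and whose axes are the tool frame's). Camera axes: x right, y down, z forward; pixel columns grow to the right and rows downward; lengths in m; the calibration is good to about 2 mm. The wrist camera is an equidistant fisheye: a pixel r from the principal point sees the ray r / f radians off the axis. A picture is of the moment at which its call begins: read the wrist's pose just before it. There is no depth.
- arm.hand_in(): hands the job in, once; it reports no verdict.
The state is a dict: "time_s": time; "joints": joint angles; "joint_velocities": joint speeds; "tau": joint torques, N m; "tool_pos": TCP position; "orientation": TCP orientation; "force": force on the tool from outside, world axes, zero at the start; "torque": the same for the moment, N m; "opening": opening from 0.0 (shut) to 1.0 (fully open).
Only numpy, scipy, OpenCV 4.12 (cv2) and the standard library are available. Lean on these libraries where they do the work, as an engineer would, in place of code of your own. Each camera call takes 0.05 s, during which the arm holds its last target. There are 200 camera calls.

## Working session

There is one attempt and no reset: what is moved stays moved. The work goes in short steps, Python scripts to look and compute and a tool call to move; the robot and the scene stay as the last step left them, time stands still between calls to the robot, and variables do not carry over. Pictures are saved under pics/ and viewed, about 8 in all and at most 12, crops included, and the job is handed in when it is done.

Besides the shell and the picture viewer there is one more tool, called after "Request:" as name([rows], argument=value, ...), one row to a line, values as JSON. servo_tool: Moves the arm, as the interface text tells. Scaled input: -1 to 1 covers 1000 mm each way for a shift and 2 rad each way for a turn. Its arguments: {"type":"object","properties":{"series":{"type":"array","items":{"type":"object","properties":{"tx":{"type":"number"},"ty":{"type":"number"},"tz":{"type":"number"},"rx":{"type":"number"},"ry":{"type":"number"},"rz":{"type":"number"}}}},"grip":{"type":"number"},"grip_force":{"type":"number"}},"required":["series"]}

```bash
mkdir -p pics; python3 - <<'E'
from workcell import arm, viewer
import cv2,numpy as np,pickle
print(arm.state())
d={n:viewer.grab_frame(n) for n in("scene","top")}
pickle.dump(d,open('f0.pkl','wb'))
for n in d: cv2.imwrite(f'pics/{n}0.png',cv2.resize(d[n]['image'],None,fx=1.5,fy=1.5,interpolation=cv2.INTER_CUBIC)); print(n,d[n]['camera_matrix'],d[n]['R'],d[n]['t'])
E
```

```text
{'time_s': 0.0, 'joints': array([ 1.03637524e+00,  4.91541732e-01,  1.55946333e+00, -1.45415845e-05,
        1.09169528e+00, -1.05609640e-01]), 'joint_velocities': array([ 0.00133356, -0.00091877,  0.00109961, -0.00202876, -0.00072385,
       -0.00038208]), 'tau': array([ 7.50951349e-04, -6.12648225e+01, -2.58183002e+01,  6.92303781e-02,
        4.81768115e-02, -1.09790490e-04]), 'tool_pos': array([0.25977156, 0.56827617, 0.291668  ]), 'orientation': array([ 0.69128974, -0.15056537,  0.15032764, -0.69054338]), 'force': array([ 0.34190709,  0.39146162, -0.93009366]), 'torque': array([ 0.03262271, -0.0050724 , -0.00152221]), 'opening': 0.9990974295605866}
scene [[394.32735437   0.         258.16634041]
 [  0.         394.32735437 190.47486887]
 [  0.           0.           1.        ]] [[ 0.8284239   0.55993076  0.01383408]
 [ 0.31309443 -0.44246428 -0.84035543]
 [-0.46441977  0.70050189 -0.54185918]] [-0.48371943 -0.10716168  1.39167544]
top [[372.39434515   0.         254.77649276]
 [  0.         372.39434515 193.58217942]
 [  0.           0.           1.        ]] [[ 0.00142601 -0.99999798 -0.00141355]
 [-0.99025214 -0.00121523 -0.1392811 ]
 [ 0.1392791   0.00159839 -0.99025188]] [-0.01335339  0.60245904  0.94841981]
```

View pics/scene0.png

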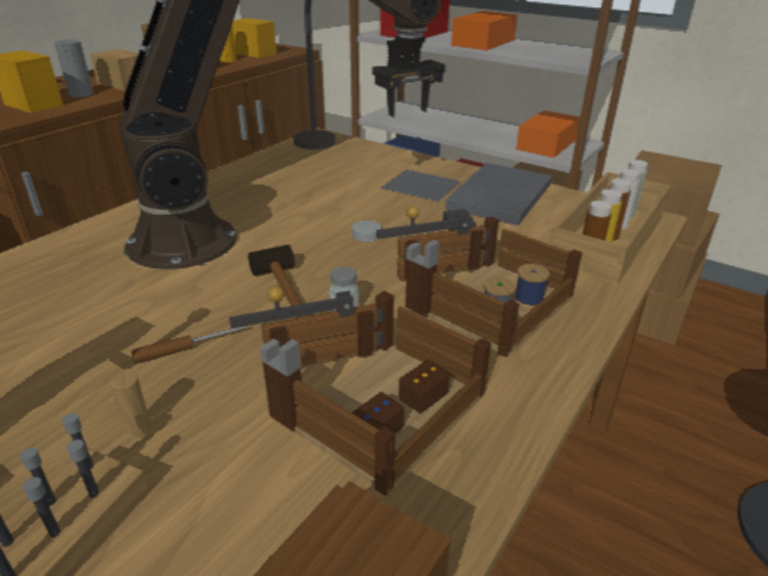

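View pics/top0.png

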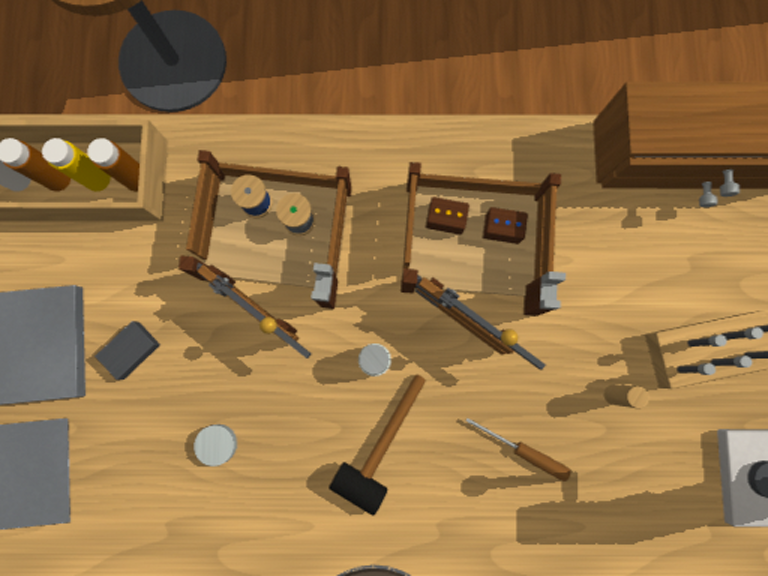

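The scene and top views agree. The spool crate is the one on the left in the top view: knob about (269,325), catch (322,283), hinge post (190,265). The block crate is to its right. Next I'll triangulate the ball and enlarge the catch.

```bash
cat > h.py <<'E'
import numpy as np,cv2
def ray(f,u,v):
    K,R,t=f['camera_matrix'],np.array(f['R']),np.array(f['t'])
    return -R.T@t, R.T@np.linalg.solve(K,[u,v,1.])
def plane(f,u,v,z):
    c,d=ray(f,u,v); return c+d*(z-c[2])/d[2]
def tri(fs,ps):
    A=np.zeros((3,3));b=np.zeros(3);L=[]
    for f,p in zip(fs,ps):
        c,d=ray(f,*p);d=d/np.linalg.norm(d);P=np.eye(3)-np.outer(d,d);A+=P;b+=P@c;L.append((P,c))
    X=np.linalg.solve(A,b); return X,[np.linalg.norm(P@(X-c)) for P,c in L]
def ball(img,u,v,r=12):
    u,v=int(u),int(v);h=cv2.cvtColor(img[v-r:v+r,u-r:u+r],cv2.COLOR_BGR2HSV)
    m=cv2.inRange(h,(15,150,110),(28,255,255))
    n,_,st,ce=cv2.connectedComponentsWithStats(m)
    k=1+np.argmax(st[1:,4]); return ce[k]+[u-r,v-r],st[k]
E
python3 - <<'E'
import pickle;from h import *
d=pickle.load(open('f0.pkl','rb'));s,t=d['scene'],d['top']
bs,b2=ball(s['image'],413/1.5,212/1.5);bt,b3=ball(t['image'],269/1.5,325/1.5)
print(bs,b2,bt,b3,tri([s,t],[bs,bt]),plane(t,*bt,.162))
bs,b2=ball(s['image'],276/1.5,294/1.5);bt,b3=ball(t['image'],510/1.5,338/1.5)
print('block',tri([s,t],[bs,bt]))
a=cv2.resize(t['image'][165:245,115:235],None,fx=5,fy=5,interpolation=cv2.INTER_CUBIC)
b=cv2.resize(s['image'][125:215,230:350],None,fx=5,fy=5,interpolation=cv2.INTER_CUBIC)
cv2.imwrite('pics/t1.png',a);cv2.imwrite('pics/s1.png',b)
E
```

```text
[274.62162162 140.86486486] [ 9  9  7  7 37] [178.3359375 215.0390625] [  2   0  22  19 128] (array([0.53318309, 0.16285861, 0.1611901 ]), [np.float64(0.0025778633006594952), np.float64(0.002577863300659393)]) [0.53519927 0.16428693 0.162     ]
block (array([ 0.51389435, -0.21001993,  0.16122073]), [np.float64(0.001365249107179995), np.float64(0.0013652491071799843)])
```

View pics/t1.png

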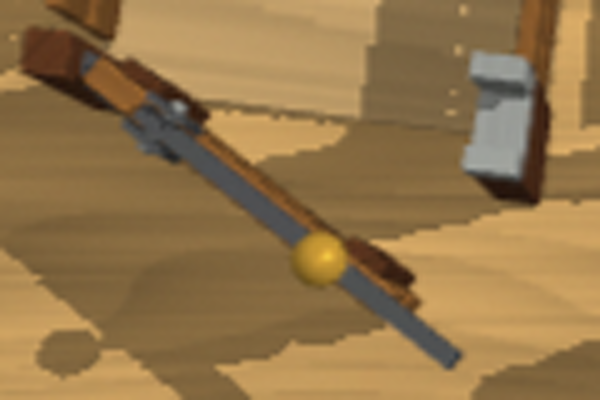

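View pics/s1.png

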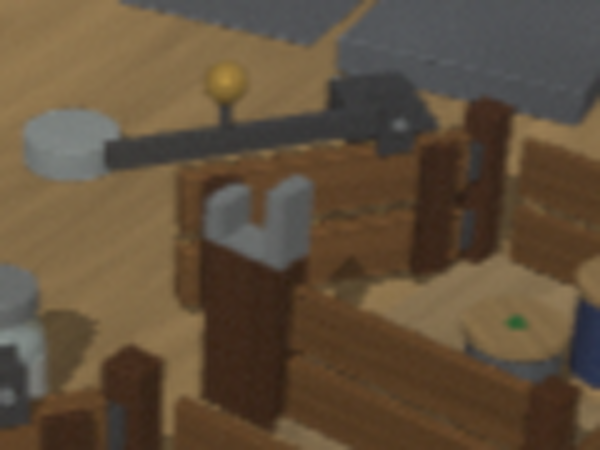

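The ball in the top crop is at (320,259), the bar centreline runs (190,140) to (452,358), the lip's front edge is at (465,168) to (525,178), and the stop's top is around (503,68). In the scene crop the lip is left of the slot at (228,190) and the stop is on the right at (293,182). The top ball mask was contaminated, so I'll use the crop centre instead.

```bash
python3 - <<'E'
import pickle;from h import *
d=pickle.load(open('f0.pkl','rb'));s,t=d['scene'],d['top']
T=lambda u,v:((u+.5)/5+115-.5,(v+.5)/5+165-.5); S=lambda u,v:((u+.5)/5+230-.5,(v+.5)/5+125-.5)
B,e=tri([s,t],[S(227,83),T(320,259)]);print('ball',B,e,plane(t,*T(320,259),.162))
B=plane(t,*T(320,259),.162)*.5+B*.5
n=plane(t,*T(452,358),.132);p=plane(t,*T(190,140),.132)
g=(p-n)[:2];g/=np.linalg.norm(g);print('nose',n,'dist to ball',np.linalg.norm((n-B)[:2]),'gatedir',g)
print('dir from ball-nose',(B-n)[:2]/np.linalg.norm((B-n)[:2]))
H=B[:2]+.17*g;print('hinge',H, 'pin pix plane',plane(t,*T(163,122),.132), B[:2]+.11*g)
print('lip front edge',plane(t,*T(465,168),.137),plane(t,*T(525,180),.137))
print('lip back?',plane(t,*T(474,140),.137),plane(t,*T(530,148),.137))
print('stop top',[plane(t,*T(*q),.157) for q in((475,54),(531,60),(531,92),(473,80))])
print('lip tri',tri([s,t],[S(229,187),T(498,160)]),'stop tri',tri([s,t],[S(293,182),T(503,70)]))
print('posts: hinge post top',plane(t,*T(60,60),.12))
# sides of crate: right side wall direction, back edge
for q in((203/1.5,157/1.5),(343/1.5,174/1.5),(190/1.5,265/1.5)):print(plane(t,*q,.12))
E
```

```text
ball [0.53176059 0.16381204 0.15895199] [np.float64(0.000644770739562011), np.float64(0.0006447707395619741)] [0.5320432  0.16358047 0.162     ]
nose [0.48732845 0.1055499  0.132     ] dist to ball 0.07326521166710545 gatedir [0.63031955 0.77633579]
dir from ball-nose [0.60838484 0.79364216]
hinge [0.63905622 0.29567334] pin pix plane [0.60072453 0.24781888 0.132     ] [0.60123705 0.24909319]
lip front edge [0.57780948 0.10045589 0.137     ] [0.57204667 0.07157883 0.137     ]
lip back? [0.59138642 0.09638657 0.137     ] [0.58753607 0.06940182 0.137     ]
stop top [array([0.62961972, 0.09417496, 0.157     ]), array([0.62676583, 0.06764026, 0.157     ]), array([0.61142601, 0.06742342, 0.157     ]), array([0.61713748, 0.09489061, 0.157     ])]
lip tri (array([0.5818648 , 0.08476844, 0.13949675]), [np.float64(0.0006041681642521934), np.float64(0.000604168164252137)]) stop tri (array([0.62316364, 0.08165465, 0.15692207]), [np.float64(0.0014354383341192288), np.float64(0.001435438334119072)])
posts: hinge post top [0.63342795 0.30345496 0.12      ]
[0.81879252 0.2904576  0.12      ]
[0.78911903 0.05347972 0.12      ]
[0.63326107 0.30328224 0.12      ]
```

```bash
cat >> h.py <<'E'
from scipy.spatial.transform import Rotation as Ro
H=np.array([.639,.2957]);TH=.1305
def gdir(a): return np.array([np.sin(TH+a),np.cos(TH+a)])   # free end -> hinge
def ballpos(a,phi):
    r=.06+.11*np.cos(phi)-.038*np.sin(phi); z=.124+.11*np.sin(phi)+.038*np.cos(phi)
    return np.r_[H-r*gdir(a),z]
def tool(a,phi,dz=0,Rref=None):
    g=gdir(a); z=np.array([g[1],-g[0],0]);y=np.array([0,0,-1.])
    R=np.c_[np.cross(y,z),y,z]
    R2=np.c_[np.cross(y,-z),y,-z]
    if Rref is not None and np.trace(Rref.T@R2)>np.trace(Rref.T@R): R=R2
    return ballpos(a,phi)+[0,0,.059+dz],R
def cmd(st,p,R,R0=None):
    R0=Ro.from_quat(st['orientation']).as_matrix() if R0 is None else R0
    return np.round(np.r_[R0.T@(p-st['tool_pos']),Ro.from_matrix(R0.T@R).as_rotvec()/2],4)
E
python3 - <<'E'
from workcell import arm;from h import *
st=arm.state();R0=Ro.from_quat(st['orientation']).as_matrix();print(R0.round(3))
p,R=tool(.54,0,.07,R0);print(p,R.round(3),cmd(st,p,R))
E
```

```text
[[ 0.909 -0.001  0.416]
 [-0.416 -0.001  0.909]
 [-0.    -1.    -0.001]]
[0.53336577 0.16250312 0.291     ] [[ 0.621  0.    -0.784]
 [ 0.784  0.     0.621]
 [ 0.    -1.    -0.   ]] [ 4.175e-01  9.000e-04 -2.553e-01  4.000e-04 -6.645e-01 -4.000e-04]
```

Request:
servo_tool([
  {"tx": 0.4175, "ty": 0, "tz": -0.2553, "ry": 0.906},
  {"tx": 0.4175, "ty": 0, "tz": -0.2553, "ry": 0.906},
  {"tx": 0.4175, "ty": 0, "tz": -0.2553, "ry": 0.906},
  {"tx": 0.4175, "ty": 0, "tz": -0.2553, "ry": 0.906},
  {"tx": 0.4175, "ty": 0, "tz": -0.2553, "ry": 0.906},
], grip=65)

```text
validation failed for argument at $.se...
```

```bash
sed -i 's/if Rref is not None.*/if Rref is not None and Rref[:,2]@R2[:,2]>Rref[:,2]@R[:,2]: R=R2/' h.py; cat > plan.py <<'E'
from workcell import arm;from h import *
import sys
a,phi,dz=map(float,sys.argv[1:4])
st=arm.state();R0=Ro.from_quat(st['orientation']).as_matrix()
Rr=R0 if len(sys.argv)<5 else tool(.54,0)[1]
p,R=tool(a,phi,dz,Rr);print(st['time_s'],st['joints'].round(2),st['force'].round(1),R0[:,2].round(2),p.round(3),cmd(st,p,R))
E
python3 plan.py .54 0 .07 x
```

```text
0.1 [ 1.04  0.49  1.56  0.    1.09 -0.11] [-0.3  1.  -0.2] [ 0.42  0.91 -0.  ] [0.533 0.163 0.291] [ 4.175e-01  9.000e-04 -2.553e-01  4.000e-04  9.062e-01  4.000e-04]
```

The call was refused, perhaps because the rows left out some fields. I'll retry with all six numbers.

Request:
servo_tool([
  {"tx": 0.4175, "ty": 0.0, "tz": -0.2553, "rx": 0.0, "ry": 0.906, "rz": 0.0},
  {"tx": 0.4175, "ty": 0.0, "tz": -0.2553, "rx": 0.0, "ry": 0.906, "rz": 0.0},
  {"tx": 0.4175, "ty": 0.0, "tz": -0.2553, "rx": 0.0, "ry": 0.906, "rz": 0.0},
  {"tx": 0.4175, "ty": 0.0, "tz": -0.2553, "rx": 0.0, "ry": 0.906, "rz": 0.0},
  {"tx": 0.4175, "ty": 0.0, "tz": -0.2553, "rx": 0.0, "ry": 0.906, "rz": 0.0},
], grip=65)

```text
time_s: 0.52
tool_pos: [0.3768, 0.394, 0.292]
orientation: [0.61, -0.357, 0.357, -0.61]
force: [1.4, 0.8, -0.5]
opening: 0.706
```

```bash
python3 plan.py .54 0 .07 x
```

```text
0.5167 [0.69 0.38 1.76 0.   1.01 0.18] [ 1.4  0.8 -0.5] [ 0.87  0.49 -0.  ] [0.533 0.163 0.291] [2.785e-01 1.100e-03 2.320e-02 1.000e-04 5.909e-01 1.000e-04]
```

Request:
servo_tool([
  {"tx": 0.278, "ty": 0.001, "tz": 0.023, "rx": 0.0, "ry": 0.591, "rz": 0.0},
  {"tx": 0.278, "ty": 0.001, "tz": 0.023, "rx": 0.0, "ry": 0.591, "rz": 0.0},
  {"tx": 0.278, "ty": 0.001, "tz": 0.023, "rx": 0.0, "ry": 0.591, "rz": 0.0},
  {"tx": 0.278, "ty": 0.001, "tz": 0.023, "rx": 0.0, "ry": 0.591, "rz": 0.0},
  {"tx": 0.278, "ty": 0.001, "tz": 0.023, "rx": 0.0, "ry": 0.591, "rz": 0.0},
])

```text
time_s: 0.93
tool_pos: [0.4946, 0.2218, 0.2914]
orientation: [-0.471, 0.528, -0.528, 0.471]
force: [0.8, 0.9, 0.7]
opening: 0.647
```

```bash
python3 plan.py .54 0 .07 x
```

```text
0.9333 [0.3  0.37 1.76 0.   1.   0.41] [0.8 0.9 0.7] [ 0.99 -0.11 -0.  ] [0.533 0.163 0.291] [5.440e-02 4.000e-04 4.530e-02 1.000e-04 2.782e-01 1.000e-04]
```

Request:
servo_tool([
  {"tx": 0.0544, "ty": 0.0, "tz": 0.0453, "rx": 0.0, "ry": 0.278, "rz": 0.0},
  {"tx": 0.0544, "ty": 0.0, "tz": 0.0453, "rx": 0.0, "ry": 0.278, "rz": 0.0},
  {"tx": 0.0544, "ty": 0.0, "tz": 0.0453, "rx": 0.0, "ry": 0.278, "rz": 0.0},
  {"tx": 0.0544, "ty": 0.0, "tz": 0.0453, "rx": 0.0, "ry": 0.278, "rz": 0.0},
  {"tx": 0.0544, "ty": 0.0, "tz": 0.0453, "rx": 0.0, "ry": 0.278, "rz": 0.0},
])

```text
time_s: 1.35
tool_pos: [0.5333, 0.1639, 0.2911]
orientation: [-0.307, 0.637, -0.637, 0.307]
force: [-0.4, 0.3, 0.5]
opening: 0.649
```

```bash
python3 plan.py .54 0 .07 x; python3 - <<'E'
from workcell import arm,viewer;import cv2,pickle
st=arm.state();f=viewer.grab_frame('wrist');pickle.dump((st,f),open('w1.pkl','wb'))
print(f['camera_matrix'],f['hand_eye']);cv2.imwrite('pics/w1.png',cv2.resize(f['image'],None,fx=1.5,fy=1.5))
E
```

```text
1.35 [0.18 0.4  1.73 0.   1.02 0.85] [-0.4  0.3  0.5] [ 0.78 -0.62 -0.  ] [0.533 0.163 0.291] [ 0.001   0.0001  0.0009  0.0003 -0.0011  0.0003]
[[297.31863964   0.         250.51080037]
 [  0.         297.31863964 189.89116408]
 [  0.           0.           1.        ]] [[ 3.34001853e-04  9.60946514e-01  2.76733961e-01 -7.77785613e-02]
 [ 6.38881813e-04 -2.76734125e-01  9.60946313e-01 -9.25363544e-02]
 [ 9.99999740e-01 -1.44157555e-04 -7.06360962e-04  9.29132400e-04]
 [ 0.00000000e+00  0.00000000e+00  0.00000000e+00  1.00000000e+00]]
```

View pics/w1.png

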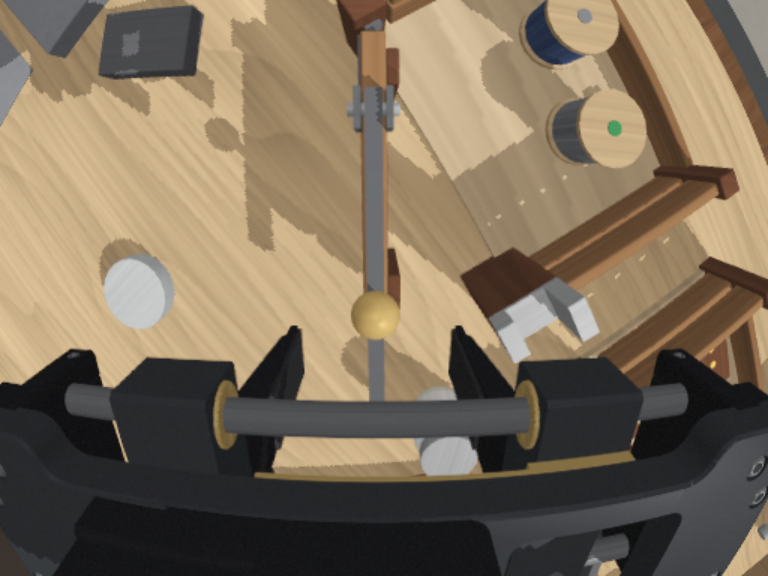

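The wrist view shows the bar running straight between the fingers: ball (376,315), pin (373,107), catch (540,315) with the lip's left end around (515,340). I'll cast these to world.

```bash
cat >> h.py <<'E'
def wray(st,f,u,v):
    K=f['camera_matrix'];x=np.array([u-K[0,2],v-K[1,2]]);r=np.hypot(*x);th=r/K[0,0]
    d=np.r_[np.sin(th)*x/r,np.cos(th)];he=np.array(f['hand_eye']);R=Ro.from_quat(st['orientation']).as_matrix()
    return st['tool_pos']+R@he[:3,3],R@he[:3,:3]@d
def wplane(st,f,u,v,z):
    c,d=wray(st,f,u,v);return c+d*(z-c[2])/d[2]
E
python3 - <<'E'
import pickle;from h import *
st,f=pickle.load(open('w1.pkl','rb'));q=lambda u,v,z:wplane(st,f,(u+.5)/1.5-.5,(v+.5)/1.5-.5,z)
B=q(376,315,.162);P=q(373,108,.124+.008);print('ball',B,'pin',P,np.linalg.norm((B-P)[:2]))
g=(P-B)[:2];g/=np.linalg.norm(g);print('g',g,np.arctan2(*g),'H',B[:2]+.17*g,P[:2]+.06*g)
L=[q(*c,.137) for c in((492,315),(513,303),(527,350),(513,361))];print('lip top',np.round(L,4))
print('stop',np.round([q(*c,.157) for c in((555,284),(568,277),(598,327),(585,340))],4))
print(ballpos(.54,0))
E
```

```text
ball [0.53221141 0.16149198 0.162     ] pin [0.599281   0.24835587 0.132     ] 0.10974363558597013
g [0.61114788 0.79151643] 0.657510015582074 H [0.63610655 0.29604978] [0.63594987 0.29584686]
lip top [[0.5808 0.1106 0.137 ]
 [0.5954 0.1086 0.137 ]
 [0.5859 0.0761 0.137 ]
 [0.5746 0.0757 0.137 ]]
stop [[0.6201 0.1114 0.157 ]
 [0.6287 0.1098 0.157 ]
 [0.6289 0.0704 0.157 ]
 [0.6179 0.0688 0.157 ]]
[0.53336577 0.16250312 0.162     ]
```

```bash
sed -i 's/H=np.array(.*;TH/H=np.array([.637,.296]);TH/' h.py; python3 plan.py .527 0 0 
```

```text
1.4 [0.18 0.4  1.73 0.   1.02 0.85] [ 0.1 -0.2 -0.3] [ 0.78 -0.62 -0.  ] [0.533 0.161 0.221] [ 0.0022  0.0701  0.0018  0.0003 -0.0075  0.0002]
```

Request:
servo_tool([
  {"tx": 0.002, "ty": 0.03, "tz": 0.001, "rx": 0.0, "ry": -0.0075, "rz": 0.0},
  {"tx": 0.002, "ty": 0.055, "tz": 0.001, "rx": 0.0, "ry": -0.0075, "rz": 0.0},
  {"tx": 0.002, "ty": 0.07, "tz": 0.001, "rx": 0.0, "ry": -0.0075, "rz": 0.0},
  {"tx": 0.002, "ty": 0.07, "tz": 0.001, "rx": 0.0, "ry": -0.0075, "rz": 0.0},
])

```text
time_s: 1.73
tool_pos: [0.5315, 0.1624, 0.2185]
orientation: [-0.317, 0.634, -0.632, 0.313]
force: [-0.1, -0.6, -0.1]
opening: 0.651
```

Request:
servo_tool([
  {"tx": 0.0, "ty": 0.0, "tz": 0.0, "rx": 0.0, "ry": 0.0, "rz": 0.0},
  {"tx": 0.0, "ty": 0.0, "tz": 0.0, "rx": 0.0, "ry": 0.0, "rz": 0.0},
  {"tx": 0.0, "ty": 0.0, "tz": 0.0, "rx": 0.0, "ry": 0.0, "rz": 0.0},
  {"tx": 0.0, "ty": 0.0, "tz": 0.0, "rx": 0.0, "ry": 0.0, "rz": 0.0},
  {"tx": 0.0, "ty": 0.0, "tz": 0.0, "rx": 0.0, "ry": 0.0, "rz": 0.0},
], grip=0, grip_force=20)

```text
time_s: 2.15
tool_pos: [0.5327, 0.1626, 0.2223]
orientation: [0.314, -0.633, 0.633, -0.315]
force: [-0.4, 0.7, 0.2]
opening: 0.358
```

```bash
python3 - <<'E'
from workcell import arm,viewer;import cv2
st=arm.state();print(st['time_s'],st['tool_pos'],st['force'],st['opening'])
E
python3 plan.py .527 .15 0;python3 plan.py .527 .3 0
```

```text
2.15 [0.53274297 0.16259702 0.22230076] [-0.40617874  0.73542798  0.15936516] 0.35751910522603014
2.15 [0.18 0.48 1.81 0.   0.86 0.83] [-0.4  0.7  0.2] [ 0.8 -0.6  0. ] [0.537 0.167 0.237] [-0.0062 -0.0147  0.0011 -0.0005  0.0044 -0.0005]
2.15 [0.18 0.48 1.81 0.   0.86 0.83] [-0.4  0.7  0.2] [ 0.8 -0.6  0. ] [0.543 0.174 0.252] [-0.0155 -0.0295  0.0012 -0.0005  0.0044 -0.0005]
```

Request:
servo_tool([
  {"tx": 0.0, "ty": 0.0, "tz": 0.0, "rx": 0.0, "ry": 0.0, "rz": 0.0},
  {"tx": 0.0, "ty": 0.0, "tz": 0.0, "rx": 0.0, "ry": 0.0, "rz": 0.0},
  {"tx": 0.0, "ty": 0.0, "tz": 0.0, "rx": 0.0, "ry": 0.0, "rz": 0.0},
  {"tx": 0.0, "ty": 0.0, "tz": 0.0, "rx": 0.0, "ry": 0.0, "rz": 0.0},
])

```text
time_s: 2.48
tool_pos: [0.5327, 0.1625, 0.2219]
orientation: [0.314, -0.633, 0.633, -0.315]
force: [-1.2, -0.6, 5.5]
opening: 0.262
```

```bash
python3 - <<'E'
from workcell import arm
from h import *
st=arm.state();print(st['time_s'],st['tool_pos'],st['force'],st['opening'])
R0=Ro.from_quat(st['orientation']).as_matrix()
b=st['tool_pos']+R0[:,1]*.059;d=H-b[:2];print('grasp',b,'r',np.hypot(*d),'gate',np.arctan2(*d)-TH)
E
for p in .1 .2 .3; do python3 plan.py .525 $p 0; done
```

```text
2.4833 [0.53267707 0.16254847 0.22185032] [-1.19026208 -0.64227837  5.45906601] 0.26240623226576254
grasp [0.53271247 0.16255536 0.16285033] r 0.16936163345101987 gate 0.5328607577535809
2.4833 [0.18 0.48 1.81 0.   0.86 0.83] [-1.2 -0.6  5.5] [ 0.8 -0.6  0. ] [0.536 0.165 0.232] [-0.0037 -0.0099  0.0014 -0.0002  0.0033 -0.0002]
2.4833 [0.18 0.48 1.81 0.   0.86 0.83] [-1.2 -0.6  5.5] [ 0.8 -0.6  0. ] [0.539 0.169 0.242] [-0.0091 -0.0202  0.0014 -0.0002  0.0033 -0.0002]
2.4833 [0.18 0.48 1.81 0.   0.86 0.83] [-1.2 -0.6  5.5] [ 0.8 -0.6  0. ] [0.543 0.174 0.252] [-0.0155 -0.03    0.0015 -0.0002  0.0033 -0.0002]
```

The ball is gripped (opening 0.262, about 25 mm). Lifting the bar along its arc.

Request:
servo_tool([
  {"tx": -0.0025, "ty": -0.007, "tz": 0.0, "rx": 0.0, "ry": 0.0, "rz": 0.0},
  {"tx": -0.006, "ty": -0.015, "tz": 0.0, "rx": 0.0, "ry": 0.0, "rz": 0.0},
  {"tx": -0.01, "ty": -0.023, "tz": 0.0, "rx": 0.0, "ry": 0.0, "rz": 0.0},
  {"tx": -0.0155, "ty": -0.031, "tz": 0.0, "rx": 0.0, "ry": 0.0, "rz": 0.0},
  {"tx": -0.0155, "ty": -0.031, "tz": 0.0, "rx": 0.0, "ry": 0.0, "rz": 0.0},
])

```text
time_s: 2.9
tool_pos: [0.5428, 0.1756, 0.2544]
orientation: [0.314, -0.633, 0.633, -0.315]
force: [-1.0, -0.5, -0.7]
opening: 0.265
```

```bash
cat > chk.py <<'E'
from workcell import arm
from h import *
st=arm.state();print(st['time_s'],st['tool_pos'].round(4),st['force'].round(1),st['opening'])
R0=Ro.from_quat(st['orientation']).as_matrix()
b=st['tool_pos']+R0[:,1]*.059;d=H-b[:2];print('grasp',b.round(4),'r',np.hypot(*d).round(4),'gate',np.arctan2(*d)-TH,'jaw yaw gate',np.arctan2(R0[0,0],R0[1,0])-TH)
E
python3 chk.py; for p in .45 .37 .3 .22; do python3 plan.py $p .32 0; done; python3 - <<'E'
from workcell import viewer;import cv2
f=viewer.grab_frame('scene')['image'];cv2.imwrite('pics/s2.png',cv2.resize(f[100:230,200:370],None,fx=4,fy=4,interpolation=cv2.INTER_CUBIC))
E
```

```text
2.9 [0.5428 0.1756 0.2544] [-1.  -0.5 -0.7] 0.2647190190670293
grasp [0.5429 0.1756 0.1954] r 0.1528 gate 0.5328615168463475 jaw yaw gate -2.6237080076152965
2.9 [ 0.2   0.46  1.74 -0.    0.94  0.85] [-1.  -0.5 -0.7] [ 0.8 -0.6  0. ] [0.553 0.169 0.254] [-0.0007  0.0007  0.0127 -0.0009 -0.0339 -0.0008]
2.9 [ 0.2   0.46  1.74 -0.    0.94  0.85] [-1.  -0.5 -0.7] [ 0.8 -0.6  0. ] [0.564 0.162 0.254] [-0.0021  0.0008  0.0248 -0.0009 -0.0739 -0.0008]
2.9 [ 0.2   0.46  1.74 -0.    0.94  0.85] [-1.  -0.5 -0.7] [ 0.8 -0.6  0. ] [0.573 0.157 0.254] [-0.004   0.0008  0.0353 -0.0009 -0.1089 -0.0007]
2.9 [ 0.2   0.46  1.74 -0.    0.94  0.85] [-1.  -0.5 -0.7] [ 0.8 -0.6  0. ] [0.585 0.153 0.254] [-0.0071  0.0008  0.0471 -0.0009 -0.1489 -0.0007]
```

View pics/s2.png

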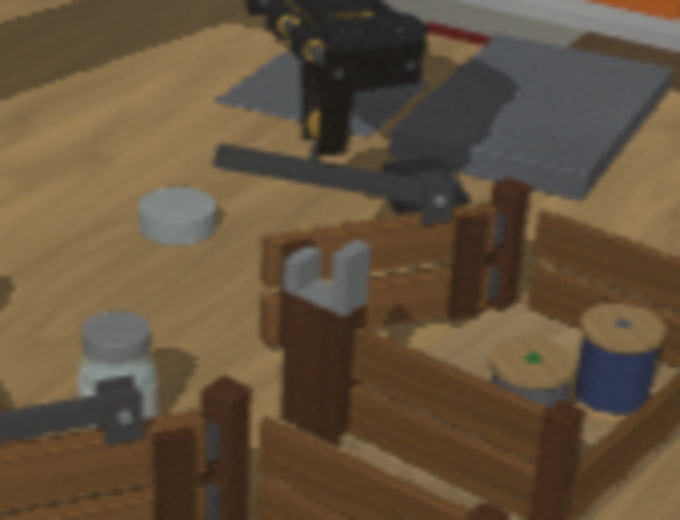

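The bar is tilted up with its nose at (220,155), well above the lip at (300,265), and the knob is in the fingers. Swinging the gate in.

Request:
servo_tool([
  {"tx": 0.0, "ty": 0.0, "tz": 0.006, "rx": 0.0, "ry": -0.02, "rz": 0.0},
  {"tx": -0.0007, "ty": 0.0, "tz": 0.0135, "rx": 0.0, "ry": -0.038, "rz": 0.0},
  {"tx": -0.002, "ty": 0.0, "tz": 0.0248, "rx": 0.0, "ry": -0.074, "rz": 0.0},
  {"tx": -0.004, "ty": 0.0, "tz": 0.0353, "rx": 0.0, "ry": -0.109, "rz": 0.0},
  {"tx": -0.007, "ty": 0.0, "tz": 0.0471, "rx": 0.0, "ry": -0.149, "rz": 0.0},
])

```text
time_s: 3.37
tool_pos: [0.5835, 0.1516, 0.2522]
orientation: [-0.407, 0.579, -0.579, 0.406]
force: [-1.7, 1.8, -2.5]
opening: 0.265
```

```bash
python3 chk.py; for p in .15 .1 .06 .02 0; do python3 plan.py $p .32 0; done
```

```text
3.3667 [0.5835 0.1516 0.2522] [-1.7  1.8 -2.5] 0.26532375590366397
grasp [0.5834 0.1516 0.1932] r 0.1541 gate 0.22469394190548342 jaw yaw gate -2.924776935648266
3.3667 [ 0.14  0.5   1.66 -0.    0.98  0.49] [-1.7  1.8 -2.5] [ 0.94 -0.34 -0.  ] [0.595 0.149 0.254] [-0.0019 -0.0015  0.0113  0.0006 -0.0334  0.0004]
3.3667 [ 0.14  0.5   1.66 -0.    0.98  0.49] [-1.7  1.8 -2.5] [ 0.94 -0.34 -0.  ] [0.602 0.148 0.254] [-0.0026 -0.0015  0.0189  0.0006 -0.0584  0.0004]
3.3667 [ 0.14  0.5   1.66 -0.    0.98  0.49] [-1.7  1.8 -2.5] [ 0.94 -0.34 -0.  ] [0.608 0.146 0.254] [-0.0034 -0.0015  0.025   0.0006 -0.0784  0.0004]
3.3667 [ 0.14  0.5   1.66 -0.    0.98  0.49] [-1.7  1.8 -2.5] [ 0.94 -0.34 -0.  ] [0.614 0.145 0.254] [-0.0045 -0.0015  0.031   0.0006 -0.0984  0.0004]
3.3667 [ 0.14  0.5   1.66 -0.    0.98  0.49] [-1.7  1.8 -2.5] [ 0.94 -0.34 -0.  ] [0.617 0.145 0.254] [-0.0051 -0.0015  0.0339  0.0006 -0.1084  0.0004]
```

Request:
servo_tool([
  {"tx": -0.001, "ty": -0.001, "tz": 0.008, "rx": 0.0, "ry": -0.024, "rz": 0.0},
  {"tx": -0.002, "ty": -0.001, "tz": 0.015, "rx": 0.0, "ry": -0.046, "rz": 0.0},
  {"tx": -0.003, "ty": -0.001, "tz": 0.022, "rx": 0.0, "ry": -0.068, "rz": 0.0},
  {"tx": -0.004, "ty": -0.001, "tz": 0.029, "rx": 0.0, "ry": -0.092, "rz": 0.0},
  {"tx": -0.004, "ty": -0.001, "tz": 0.029, "rx": 0.0, "ry": -0.092, "rz": 0.0},
])

```text
time_s: 3.78
tool_pos: [0.6128, 0.145, 0.2531]
orientation: [0.458, -0.539, 0.54, -0.457]
force: [-1.4, -4.7, 2.1]
opening: 0.262
```

```bash
python3 chk.py; for p in 0.3 0.2 0.1 0; do python3 plan.py .03 $p 0; done
python3 - <<'E'
from workcell import viewer;import cv2,pickle,numpy as np
from workcell import arm
st=arm.state();f=viewer.grab_frame('wrist');pickle.dump((st,f),open('w2.pkl','wb'))
f2=viewer.grab_frame('scene')['image'];a=cv2.resize(f2[120:220,230:350],(480,400),interpolation=cv2.INTER_CUBIC)
b=cv2.resize(f['image'],None,fx=.8,fy=.8)[:,:];b=f['image'][100:384,150:470];b=cv2.resize(b,(int(320*400/284)//1,400))[:,:320*400//284]
im=np.hstack([a,b]);im=cv2.resize(im,(800,int(im.shape[0]*800/im.shape[1])));cv2.imwrite('pics/c3.png',im)
E
```

```text
3.7833 [0.6128 0.145  0.2531] [-1.4 -4.7  2.1] 0.26228448913922425
grasp [0.6128 0.1449 0.1941] r 0.153 gate 0.02848967362969035 jaw yaw gate -3.107289928059813
3.7833 [ 0.13  0.54  1.59 -0.    1.02  0.29] [-1.4 -4.7  2.1] [ 0.99 -0.16 -0.  ] [0.612 0.144 0.252] [ 0.0009  0.0013 -0.0003  0.0002 -0.0022  0.0006]
3.7833 [ 0.13  0.54  1.59 -0.    1.02  0.29] [-1.4 -4.7  2.1] [ 0.99 -0.16 -0.  ] [0.611 0.138 0.242] [ 0.0073  0.0111 -0.0002  0.0002 -0.0022  0.0006]
3.7833 [ 0.13  0.54  1.59 -0.    1.02  0.29] [-1.4 -4.7  2.1] [ 0.99 -0.16 -0.  ] [0.611 0.132 0.232] [ 0.0127  0.0214 -0.0002  0.0002 -0.0022  0.0006]
3.7833 [ 0.13  0.54  1.59 -0.    1.02  0.29] [-1.4 -4.7  2.1] [ 0.99 -0.16 -0.  ] [0.61  0.128 0.221] [ 0.017   0.0322 -0.0002  0.0002 -0.0022  0.0006]
```

View pics/c3.png

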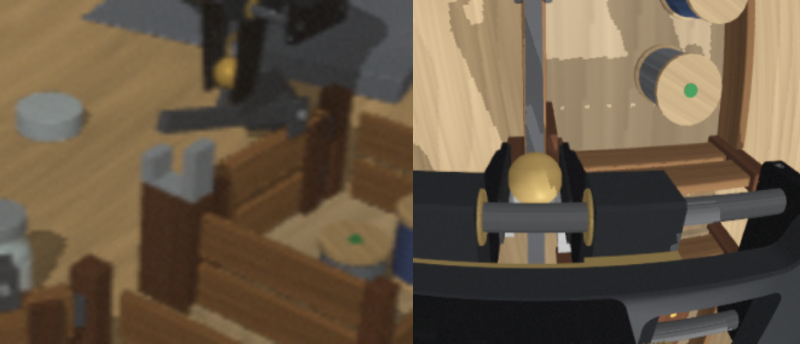

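The scene half shows the bar up above the catch. In the wrist half the catch's pale lip and stop edges (513,240 and 565,242) sit either side of the bar (537,250), so the bar is over the slot. Lowering it along the arc.

Request:
servo_tool([
  {"tx": 0.004, "ty": 0.006, "tz": 0.0, "rx": 0.0, "ry": 0.0, "rz": 0.0},
  {"tx": 0.0073, "ty": 0.011, "tz": 0.0, "rx": 0.0, "ry": 0.0, "rz": 0.0},
  {"tx": 0.0127, "ty": 0.021, "tz": 0.0, "rx": 0.0, "ry": 0.0, "rz": 0.0},
  {"tx": 0.0165, "ty": 0.031, "tz": 0.0, "rx": 0.0, "ry": 0.0, "rz": 0.0},
  {"tx": 0.0165, "ty": 0.031, "tz": 0.0, "rx": 0.0, "ry": 0.0, "rz": 0.0},
])

```text
time_s: 4.3
tool_pos: [0.6091, 0.1288, 0.2205]
orientation: [-0.457, 0.541, -0.54, 0.456]
force: [-1.4, -2.0, -2.2]
opening: 0.26
```

```bash
python3 chk.py
```

```text
4.3 [0.6091 0.1288 0.2205] [-1.4 -2.  -2.2] 0.26011916943934577
grasp [0.6091 0.1288 0.1615] r 0.1695 gate 0.0351003784359559 jaw yaw gate -3.1039853078442063
```

The ball is at z = 0.1615, so the bar is home, and the gate is at about 0.035 rad. I'll press it gently the last few mm to the stop, then release.

Request:
servo_tool([
  {"tx": 0.0, "ty": 0.0, "tz": 0.002, "rx": 0.0, "ry": -0.006, "rz": 0.0},
  {"tx": 0.0, "ty": 0.0, "tz": 0.004, "rx": 0.0, "ry": -0.012, "rz": 0.0},
  {"tx": -0.0005, "ty": 0.0, "tz": 0.006, "rx": 0.0, "ry": -0.017, "rz": 0.0},
  {"tx": -0.0005, "ty": 0.0, "tz": 0.006, "rx": 0.0, "ry": -0.017, "rz": 0.0},
])

```text
time_s: 4.63
tool_pos: [0.6158, 0.1286, 0.2224]
orientation: [0.466, -0.532, 0.532, -0.466]
force: [-2.0, -4.3, 0.3]
opening: 0.257
```

```bash
python3 chk.py
```

```text
4.6333 [0.6158 0.1286 0.2224] [-2.  -4.3  0.3] 0.2571829256035644
grasp [0.6158 0.1286 0.1634] r 0.1687 gate -0.0043804376324649286 jaw yaw gate -3.140602872600852
```

Nothing is resisting. I'll open enough to clear the ball, then rise straight up.

Request:
servo_tool([
  {"tx": 0.0, "ty": 0.0, "tz": 0.0, "rx": 0.0, "ry": 0.0, "rz": 0.0},
  {"tx": 0.0, "ty": 0.0, "tz": 0.0, "rx": 0.0, "ry": 0.0, "rz": 0.0},
  {"tx": 0.0, "ty": 0.0, "tz": 0.0, "rx": 0.0, "ry": 0.0, "rz": 0.0},
  {"tx": 0.0, "ty": 0.0, "tz": 0.0, "rx": 0.0, "ry": 0.0, "rz": 0.0},
  {"tx": 0.0, "ty": 0.0, "tz": 0.0, "rx": 0.0, "ry": 0.0, "rz": 0.0},
], grip=65)

```text
time_s: 5.05
tool_pos: [0.6156, 0.1292, 0.2226]
orientation: [-0.466, 0.532, -0.532, 0.466]
force: [-0.1, 0.0, -0.3]
opening: 0.556
```

Request:
servo_tool([
  {"tx": 0.0, "ty": -0.015, "tz": 0.0, "rx": 0.0, "ry": 0.0, "rz": 0.0},
  {"tx": 0.0, "ty": -0.04, "tz": 0.0, "rx": 0.0, "ry": 0.0, "rz": 0.0},
  {"tx": 0.0, "ty": -0.08, "tz": 0.0, "rx": 0.0, "ry": 0.0, "rz": 0.0},
  {"tx": 0.0, "ty": -0.11, "tz": 0.0, "rx": 0.0, "ry": 0.0, "rz": 0.0},
  {"tx": 0.0, "ty": -0.11, "tz": 0.0, "rx": 0.0, "ry": 0.0, "rz": 0.0},
])

```text
time_s: 5.47
tool_pos: [0.6167, 0.1293, 0.339]
orientation: [0.463, -0.53, 0.534, -0.469]
force: [0.3, -0.0, 0.9]
opening: 0.651
```

```bash
python3 chk.py; python3 - <<'E'
from workcell import viewer,arm;import cv2,pickle,numpy as np
st=arm.state();w=viewer.grab_frame('wrist');s=viewer.grab_frame('scene');pickle.dump((st,w,s),open('w4.pkl','wb'))
a=cv2.resize(s['image'][120:280,150:350],(400,320),interpolation=cv2.INTER_CUBIC);b=cv2.resize(w['image'],(400,300));b=cv2.copyMakeBorder(b,0,20,0,0,0)
cv2.imwrite('pics/c4.png',np.hstack([a,b]))
E
```

```text
5.4667 [0.6167 0.1293 0.339 ] [ 0.3 -0.   0.9] 0.6508017001054509
grasp [0.6173 0.1294 0.28  ] r 0.1678 gate -0.012658435181943997 jaw yaw gate -3.139269675516139
```

View pics/c4.png

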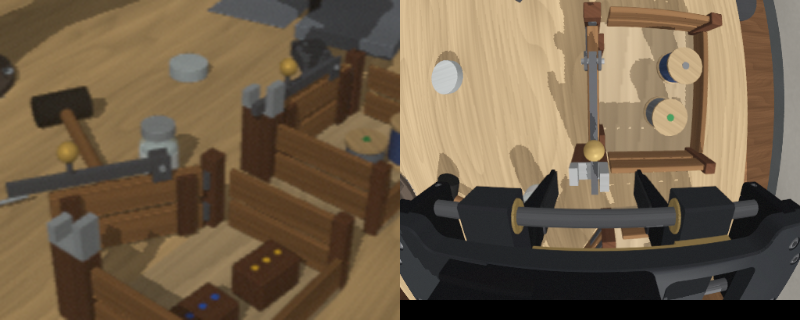

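The bar lies in the catch between lip and stop, the gate is square, and the other crate looks untouched. As a last numeric check I'll measure the two balls in this saved frame, then hand in.

```bash
python3 - <<'E'
import pickle;from h import *
st,w,s=pickle.load(open('w4.pkl','rb'));d=pickle.load(open('f0.pkl','rb'))
bs,k=ball(s['image'],150+289/2,120+67/2,10);bw,k2=ball(w['image'],(594-400)*1.28,151*1.28,20)
print(bs,k,bw,k2)
A=np.zeros((3,3));b=np.zeros(3)
for c,v in(ray(s,*bs),wray(st,w,*bw)):
    v=v/np.linalg.norm(v);P=np.eye(3)-np.outer(v,v);A+=P;b+=P@c
print('ball',np.linalg.solve(A,b),'wrist on .162',wplane(st,w,*bw,.162),'expected',ballpos(0,0))
print('block knob shift px',ball(s['image'],184,196)[0]-ball(d['scene']['image'],184,196)[0])
from workcell import arm
print(arm.hand_in())
E
```

```text
Traceback (most recent call last):
  File "h.py", line 16, in ball
    k=1+np.argmax(st[1:,4]); return ce[k]+[u-r,v-r],st[k]
        ~~~~~~~~~^^^^^^^^^^
ValueError: attempt to get argmax of an empty sequence
```

```bash
python3 - <<'E'
import pickle;from h import *
st,w,s=pickle.load(open('w4.pkl','rb'));d=pickle.load(open('f0.pkl','rb'))
bs=np.array([150+288.5/2,120+67/2]);bw=np.array([(594.3-400+.5)*1.28-.5,151.3*1.28])
A=np.zeros((3,3));b=np.zeros(3)
for c,v in(ray(s,*bs),wray(st,w,*bw)):
    v=v/np.linalg.norm(v);P=np.eye(3)-np.outer(v,v);A+=P;b+=P@c
print('ball',np.linalg.solve(A,b),'wrist on .162',wplane(st,w,*bw,.162),'expected',ballpos(0,0))
r=np.s_[175:240,150:260];print('block-crate gate diff',np.abs(s['image'][175:235,175:235].astype(int)-d['scene']['image'][175:235,175:235]).mean())
E
```

```text
ball [0.61749384 0.12561281 0.16006806] wrist on .162 [0.61677494 0.12580757 0.162     ] expected [0.61487792 0.12744552 0.162     ]
block-crate gate diff 3.9338888888888888
```

```bash
python3 - <<'E'
import pickle;from h import *
st,w,s=pickle.load(open('w4.pkl','rb'));d=pickle.load(open('f0.pkl','rb'))
x=ball(s['image'],184,196)[0]-ball(d['scene']['image'],184,196)[0];print(x)
if np.hypot(*x)<1:
    from workcell import arm; print(arm.hand_in())
E
```

```text
[0.17507246 0.0857971 ]
the job is handed in; nothing more can be done
None
```

I shut and latched the gate of the spool crate and handed the job in at about 5.6 s on the robot's clock. I pinched the knob, lifted the bar about 0.3 rad, swung the gate in over the lip and lowered the bar into the catch. I then pressed the gate to its stop, released the knob and backed the gripper off about 11 cm.

**Last checks:**
- **Latch:** the ball measured at z = 0.160 m against 0.162 m expected with the bar home. The wrist picture shows the bar in the slot between lip and stop.
- **Gate:** the ball was 2–3 mm from its expected shut position, and the gate read about 0 rad (−0.004) just before release.
- **Forces:** the readings I took stayed under 6 N.
- **Other crate:** its knob moved under 0.2 px in the scene view, so it was left as it was.

**Failed or disagreed:**
- The first move call was refused; it worked once every row had all six numbers.
- The colour mask missed the ball in the final pictures, so I read its pixels by eye for that check.
- A plain pixel comparison around the other crate's gate differed by 3.9 grey levels on average. I put that down to shadow or noise, since its knob had not moved.

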